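# Fasten the fan cover of the pizza topping cooler

### The arm

A 6-joint arm with a two-finger parallel gripper is mounted at the origin on the work surface. World frame = base frame: x ahead of the robot, y to its left, z up, the work surface at z = 0. Lengths are in m, angles in rad, forces in N, time in s.
With the tool pointing down it reaches from about 0.325 to 0.75 m from the base axis. Payload 7.6 kg.
Tool frame: the origin (TCP) lies between the finger pads; the fingertips stand 8 mm ahead of it and the grasp point (between the pads) lies 11 mm behind it; x points along the fingers, y is the direction in which the jaws open and shut, and the axes are right-handed (so a half turn about x gives the same grasp; the last joint's range is limited). The gripper opens to 85 mm and grips with 20 to 120 N. Pads are 22 mm wide; open, the fingers measure 114 mm over their backs; the gripper's body (76 mm by 85 mm) begins 54 mm behind the grasp point. The pads swing forward as they close: fully open they stand 13 mm farther back than shut.
Start: joints at [1.074, 0.052, 1.401, -0, 1.689, -0.07], TCP at [0.217, 0.478, 0.208] pointing down, gripper open.
Joint ranges: [-2.9, 2.9], [-0.91, 2.17], [0.12, 2.37], [-1.06, 4.2], [0.26, 2.73], [-2.93, 2.93]. Speed limits (rad/s): [2.57, 2.57, 3.01, 3.14, 3.14, 3.14].

### API

Orientations are given as a unit quaternion [w, x, y, z].
In Python, from workcell import * gives the robot as it stands. Calls block until the motion is done:
- move_pose(position, orientation): joint-space move of the TCP to a pose.
- move_straight(position, orientation=None, v=0.15): straight line of the TCP; orientation=None keeps the orientation; v is the mean speed in m/s.
- movej(angles): joint-space move.
- move_gripper(opening, effort=None): finger opening in m; effort is the grip in N (None keeps the last); returns when the fingers have stopped.
- sleep(seconds).
- inverse_kinematics(position, orientation): joint angles nearest the present ones, or None.
- camera(name): name is "scene" or "top" or "wrist"; returns a dict with "img" (400x640x3 uint8, red, green, blue), "vfov" (degrees; the focal length in pixels is half the picture's height over the tangent of half this angle, whatever the lens; pixels are square), "cx", "cy" (the principal point, pixels), "rvec" (rotation vector, rad) and "tvec" (3), from world to camera coordinates, as OpenCV has them. Camera axes: x right, y down, z forward; pixel columns grow to the right and rows downward; lengths in m; the calibration is good to about 2 mm. A picture is of the moment at which its call begins. There is no depth.
A pose or a line that the arm cannot do raises IKError and nothing moves.
- sign_off(): hands the job in, once; it reports no verdict.
Readings, each from a call of its own:
- get_time(): time.
- get_joints(): joint angles.
- get_dq(): joint speeds.
- get_joint_efforts(): joint torques, N m.
- get_tool_pos(): TCP position.
- get_tcp_rot(): TCP orientation.
- get_force(): force on the tool from outside, world axes, zero at the start.
- get_moment(): the same for the moment, N m.
- get_opening(): finger opening in m.
Only numpy, scipy, OpenCV 4.12 (cv2) and the standard library are available. Lean on these libraries where they do the work, as an engineer would, in place of code of your own. Each camera call takes 0.05 s, during which the arm holds its last target. There are 200 camera calls.

### The job

One of the two slotted quarter-turn studs on the cooler's fan cover is still open and stands higher than its neighbour. Take the flat-bladed key from its holder, press the open stud down with it and turn it a quarter turn clockwise (seen from above) until it drops into its catch and stays down; go gently, a person's light push is plenty. Then stand the key back upright in its holder with its collar down on the holder's top, leave it there, and do not disturb the other stud, the can, the jar and the shaker.

Things in the scene. Friction and masses are not known exactly. Their poses are not given: they have to be found in the camera images.
- key_mid (a point): The key, 84 mm tall, 120 g: centre of its upright black handle (16 mm along x, 32 along y, 48 tall). z up along the key, y along the blade's width. Under the handle a round steel collar, 42 mm across, spans 24 to 30 mm below this point; the fingertips may come down close to it. At the start the key stands in its holder, collar on the holder's top.
- holder_top (a point): Fixed grey plastic block 70 x 90 x 45 mm (x, y, z): centre of its top face and of its rectangular hole, 10 mm (x) by 31 mm (y), 36 mm deep, 3 mm bevel. The seated key has its blade along the hole's y and its handle's centre 30 mm above this point.
- housing: Fixed steel fan housing 180 x 320 x 60 mm (x, y, z) with an aluminium cover plate on its top; origin at the centre of its underside, z up. On the cover sit two slotted studs, 100 mm either side of the centre along its y. Either may be the open one.
- stud: Open stud's place: origin on the cover's top at the centre of the dark hole, axes as the housing's. The stud sits in it with play that this reading does not show: its axis up to 7 mm off in x, 3 in y, its height 2 mm up or down; it yields to about 6 N sideways. Steel head 40 mm across, 10 thick, top 21 mm (+-2) above origin when open; slot across the whole top along y, 5 wide, 6 deep, 0.5 bevel.
- stud_press (a joint): How far the open stud is pressed down, m. 0 open; a spring resists with about 4 N at first, 10 N at 0.010, 11.5 N at 0.0125 (hard stop). It can turn only when pressed 0.010 or more. When caught it has sprung back to about 0.007 and stays there. The key should never bear on the stud with more than 25 N in all, pressing and twisting together.
- stud_turn (a joint): How far the open stud is turned clockwise seen from above, rad. 0 open, 1.57 over the catch (slot then along the housing's x; the catch takes it within about 0.15 either way), hard stop at 1.72. The blade has about 0.06 rad of play in the slot. Let up there, the stud rises into the catch; let up earlier it is not held.
- fastened: The neighbouring stud, already fastened, same head, its top 14 mm above the cover, slot along its x; origin on the cover's top face. Leave it alone.
- can: Bystander: food can, 74 mm across, 110 mm tall; origin at the centre of its underside.
- jar: Bystander: jar with lid, 66 mm across, 120 mm tall; origin at the centre of its underside.
- shaker: Bystander: white bottle, 56 mm across, 130 mm tall; origin at the centre of its underside.
- key_tip (a point): Middle of the square tip of the key's flat steel blade, 60 mm below key_mid. The blade is 24 mm wide (y), 3.5 mm thick (x) and reaches 30 mm below the collar. Same axes as key_mid.
Things that resemble listed ones, but are neither listed nor needed, are in the scene too. What is shaped like the part that bears key_mid but orange is not meant.

How it is judged:
By the outcome, as a careful person would: the job done as asked, in the order asked, and still so for the second after the job is handed in, with the robot touching nothing.
It also fails if it takes over 72 s, if anything falls off the work surface, if the arm or the gripper's body presses on something with over 40 N, if the wrist force passes 120 N, or if a joint passes its speed limit or range.

## Working session

There is one attempt and no reset: what is moved stays moved. The work goes in short steps, each a Python script; the robot and the scene stay as the last script left them, time stands still between calls to the robot, and variables do not carry over. Pictures are saved under pics/ and viewed, about 8 in all and at most 12, crops included, and the job is handed in when it is done.

```bash
mkdir -p pics; ls; python3 - <<'E'
from workcell import *
import cv2, numpy as np
for n in("scene","top","wrist"):
    c=camera(n); cv2.imwrite(f"pics/{n}0.png",c["img"][:,:,::-1]); print(n,c["vfov"],c["cx"],c["cy"],c["rvec"],c["tvec"])
    R=cv2.Rodrigues(np.array(c["rvec"]))[0]; print(-R.T@np.array(c["tvec"]))
a=cv2.imread("pics/scene0.png");b=cv2.imread("pics/top0.png")
cv2.imwrite("pics/both0.png",cv2.resize(np.vstack([a,b]),(640,800)) )
print(get_tool_pos(),get_tcp_rot(),get_time(),get_opening())
E
```

```text
pics
scene 49.10937626784453 313.68424978061984 201.23355935222628 [ 0.90452382  2.38980998 -1.15550654] [ 0.42222874 -0.21114478  1.58144265]
[1.25147706 0.7261767  0.79390971]
top 53.28006320539001 324.340023588015 205.82294248539458 [ 2.15005173 -2.20114569  0.12274238] [0.04831256 0.58576574 1.03879113]
[0.47992339 0.04901117 1.09170237]
wrist 60.99384158042409 320.33471467664424 204.90163087280695 [-2.43601166 -1.56947415 -0.21911199] [-0.52425743 -0.03604394  0.3787261 ]
[0.15339808 0.50667799 0.37326254]
[0.21720048 0.47768995 0.20716099] [ 0.69094081  0.14935992  0.69118916 -0.15016641] 0.15 0.08505548676716024
```

View pics/scene0.png

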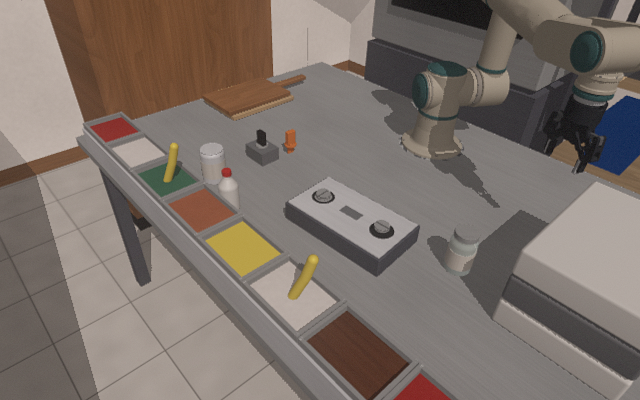

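View pics/top0.png

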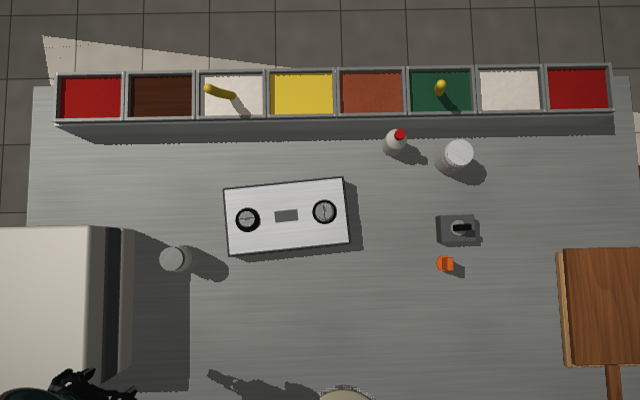

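Scene: the black key stands in the grey holder at top (460,228), with an orange look-alike at (445,263). The housing is at (287,217), with studs at (247,219) and (325,211). The left stud's slot seems to lie along the long axis, so it is probably the open one. I'll check that in a close crop.

```bash
cat > h.py <<'E'
import cv2, numpy as np
def ray(c,uv,z):
    """world point at height z seen at pixel uv"""
    R=cv2.Rodrigues(np.array(c["rvec"]))[0]; o=-R.T@np.array(c["tvec"])
    f=200/np.tan(np.radians(c["vfov"])/2)
    d=R.T@np.array([(uv[0]-c["cx"])/f,(uv[1]-c["cy"])/f,1.])
    return o+d*(z-o[2])/d[2]
def proj(c,p):
    f=200/np.tan(np.radians(c["vfov"])/2)
    K=np.array([[f,0,c["cx"]],[0,f,c["cy"]],[0,0,1]])
    return cv2.projectPoints(np.array(p,float).reshape(-1,1,3),np.array(c["rvec"]),np.array(c["tvec"]),K,None)[0].reshape(-1,2)
E
python3 - <<'E'
from workcell import *
from h import *
import json
c=camera("top"); im=c["img"][:,:,::-1].copy(); s=camera("scene"); si=s["img"][:,:,::-1]
Z=lambda a,x0,y0,w,h,k:cv2.resize(a[y0:y0+h,x0:x0+w],None,fx=k,fy=k,interpolation=cv2.INTER_CUBIC)
A=Z(im,215,170,145,95,5.5)[:,:797]; 
B=np.hstack([Z(im,425,200,66,80,3.5),Z(si,235,120,70,46,4)[:184] if 0 else cv2.resize(si[120:166,235:305],(231,280)) ,cv2.resize(si[175:275,280:420],(330,280))])
B=np.hstack([B,np.zeros((280,max(0,A.shape[1]-B.shape[1]),3),np.uint8)])[:,:A.shape[1]]
out=np.vstack([cv2.resize(A,(A.shape[1],300)) ,B]); cv2.imwrite("pics/crop1.png",out);print(out.shape)
g=cv2.cvtColor(im,cv2.COLOR_BGR2HSV)
# cover: bright unsaturated
m=((g[...,2]>185)&(g[...,1]<30)).astype(np.uint8); m[:, :215]=0; m[:170]=0;m[:,360:]=0;m[265:]=0
cs=cv2.findContours(m,0,2)[0]; k=max(cs,key=cv2.contourArea); r=cv2.minAreaRect(k); bp=cv2.boxPoints(r); print(r)
w=np.array([ray(c,p,.06) for p in bp]); print(w)
print("size",np.linalg.norm(w[1]-w[0]),np.linalg.norm(w[2]-w[1]),"centre",w.mean(0))
# black things
sub=g[...,2]
for nm,(x0,y0,x1,y1) in dict(key=(445,215,480,240)).items():
    mm=(sub[y0:y1,x0:x1]<35).astype(np.uint8); ks=cv2.findContours(mm,0,2)[0]; kk=max(ks,key=cv2.contourArea); rr=cv2.minAreaRect(kk); print(nm,rr,x0,y0)
mm=(im.max(2)<90)&(im.max(2)>35); 
print(im[228,438],im[240,450],im[228,470],im[217,445],im[228,462])
E
```

```text
(580, 797, 3)
((285.4399719238281, 215.92001342773438), (63.180076599121094, 118.47122192382812), 84.0938491821289)
[[ 0.62951333  0.29710218  0.06      ]
 [ 0.65482952 -0.01070903  0.06      ]
 [ 0.49044919 -0.02284672  0.06      ]
 [ 0.46656305  0.28027595  0.06      ]]
size 0.3088505291607275 0.1648278338927539 centre [0.56033877 0.13595559 0.06      ]
key ((17.0, 12.0), (6.0, 18.0), 90.0) 445 215
[51 52 51] [79 80 80] [15 15 14] [77 79 79] [17 17 16]
```

View pics/crop1.png

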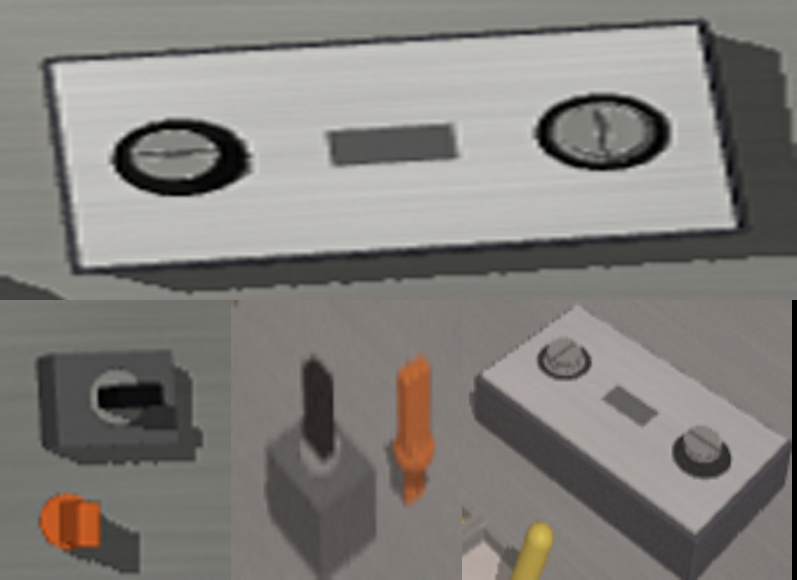

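The left stud (247,219) is the open one: its slot runs along the long axis and it stands proud. The black key stands in the grey block, and the orange one is a decoy. Next I'll look from close with the wrist camera, first over the stud and then over the holder.

```bash
cat >> h.py <<'E'
from scipy.spatial.transform import Rotation as Ro
def down(a):
    """tool pointing down, jaws along world direction a"""
    c,s=np.cos(a),np.sin(a)
    q=Ro.from_matrix(np.array([[0,c,s],[0,s,-c],[-1,0,0]])).as_quat()
    return [float(q[3]),float(q[0]),float(q[1]),float(q[2])]
E
cat > look.py <<'E'
from workcell import *
from h import *
import pickle
c=camera("top"); w=camera("wrist"); q=get_tcp_rot(); p=np.array(get_tool_pos())
Rt=Ro.from_quat([q[1],q[2],q[3],q[0]]).as_matrix()
R=cv2.Rodrigues(np.array(w["rvec"]))[0]; o=-R.T@np.array(w["tvec"])
off=Rt.T@(o-p); fwd=Rt.T@R[2]; print("cam in tool",off,"axis",fwd, "right",Rt.T@R[0], "tool y",Rt[:,1])
stud=np.array([.5603,.136])+.1*np.array([-np.sin(.08),np.cos(.08)]); key=ray(c,(462,227),.099)[:2]
print("stud",stud,"key",key)
def at(xy,zt,a,zc):
    """tcp position such that the camera axis hits (xy,zt) with tcp at height zc"""
    M=Ro.from_quat(np.roll(down(a),-1)).as_matrix(); o=M@off; d=M@fwd
    t=(zt-zc-o[2])/d[2]; h=o+d*t
    return [xy[0]-h[0],xy[1]-h[1],zc]
for a in (0,np.pi):
  for P in (at(stud,.07,a,.25),at(key,.05,a,.25),[*stud,.2],[*key,.2]):
    for b in (a,a-np.pi/2):
        j=inverse_kinematics(list(map(float,P)),down(b)); print(a,b,np.round(P,3),None if j is None else np.round(j,2))
E
python3 look.py
```

```text
cam in tool [-0.16611693 -0.00020671 -0.07009373] axis [9.61160960e-01 6.80795310e-05 2.75988413e-01] right [ 8.20406673e-05  9.99999855e-01 -5.32391220e-04] tool y [ 4.13987471e-01  9.10282521e-01 -3.24272813e-04]
stud [0.55230853 0.23568017] key [ 0.51866192 -0.30716779]
0 0 [0.552 0.265 0.25 ] [ 0.39  0.3   1.04 -0.    1.8   0.39]
0 -1.5707963267948966 [0.552 0.265 0.25 ] [ 0.39  0.3   1.04 -0.    1.8   1.96]
0 0 [ 0.519 -0.272  0.25 ] [-0.55  0.22  1.13 -0.    1.79 -0.55]
0 -1.5707963267948966 [ 0.519 -0.272  0.25 ] [-0.55  0.22  1.13 -0.    1.79  1.02]
0 0 [0.552 0.236 0.2  ] [ 0.34  0.27  1.18 -0.    1.7   0.34]
0 -1.5707963267948966 [0.552 0.236 0.2  ] [ 0.34  0.27  1.18 -0.    1.7   1.91]
0 0 [ 0.519 -0.307  0.2  ] [-0.6   0.28  1.17 -0.    1.7  -0.6 ]
0 -1.5707963267948966 [ 0.519 -0.307  0.2  ] [-0.6   0.28  1.17 -0.    1.7   0.97]
3.141592653589793 3.141592653589793 [0.552 0.206 0.25 ] [ 0.3   0.23  1.12 -0.    1.79 -2.85]
3.141592653589793 1.5707963267948966 [0.552 0.206 0.25 ] [ 0.3   0.23  1.12 -0.    1.79 -1.28]
3.141592653589793 3.141592653589793 [ 0.518 -0.342  0.25 ] [-0.64  0.33  1.01 -0.    1.81  2.5 ]
3.141592653589793 1.5707963267948966 [ 0.518 -0.342  0.25 ] [-0.64  0.33  1.01 -0.    1.81 -2.21]
3.141592653589793 3.141592653589793 [0.552 0.236 0.2  ] [ 0.34  0.27  1.18 -0.    1.7  -2.8 ]
3.141592653589793 1.5707963267948966 [0.552 0.236 0.2  ] [ 0.34  0.27  1.18 -0.    1.7  -1.23]
3.141592653589793 3.141592653589793 [ 0.519 -0.307  0.2  ] [-0.6   0.28  1.17 -0.    1.7   2.55]
3.141592653589793 1.5707963267948966 [ 0.519 -0.307  0.2  ] [-0.6   0.28  1.17 -0.    1.7  -2.17]
```

```bash
python3 - <<'E'
from workcell import *
from h import *
import pickle
off=np.array([-.16612,0,-.0701])
M=Ro.from_quat(np.roll(down(0),-1)).as_matrix()
def go(xy,z):
    p=np.array([*xy,0])-M@off; move_pose([float(p[0]),float(p[1]),z],down(0)); sleep(.2)
    c=camera("wrist"); return c
p=get_tool_pos(); move_straight([p[0],p[1],.27],v=.25)
s=go((.5523,.2357),.155); pickle.dump(s,open("s1.pkl","wb"))
p=get_tool_pos(); move_straight([p[0],p[1],.25],v=.25)
k=go((.5187,-.3072),.165); pickle.dump(k,open("k1.pkl","wb"))
cv2.imwrite("pics/w1.png",cv2.resize(np.hstack([s["img"][:,:,::-1][:,120:520],k["img"][:,:,::-1][:,120:520]]),None,fx=1,fy=1))
print(proj(s,[.5523,.2357,.081]),proj(k,[.5187,-.3072,.1]),get_time(),get_force())
E
```

```text
[[320.87772063 108.2801818 ]] [[319.89571346 108.01968709]] 5.4917 [-0.06068614  0.07339247 -0.17289281]
```

View pics/w1.png

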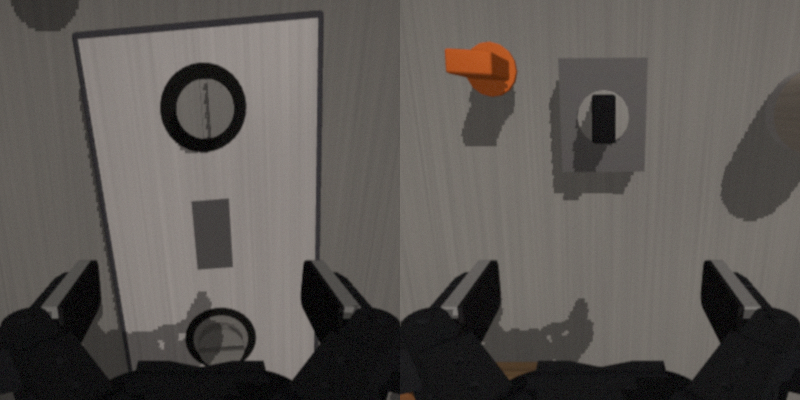

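Left half: dark hole ring at full-image (323,107), stud head inside at about (326,108), slot upright. Right half: black handle at (323,118) on the holder top (322,114), orange decoy far off at (200,65). Measuring these now.

```bash
cat > meas.py <<'E'
from h import *
import pickle
def rect(c,m,z):
    k=max(cv2.findContours(m.astype(np.uint8),0,2)[0],key=cv2.contourArea)
    w=np.array([ray(c,p,z)[:2] for p in cv2.boxPoints(cv2.minAreaRect(k))])
    e1,e2=w[1]-w[0],w[2]-w[1]; 
    if np.linalg.norm(e1)<np.linalg.norm(e2): e1,e2=e2,e1
    e1=e1*np.sign(e1[1]); return w.mean(0),np.arctan2(-e1[0],e1[1]),np.linalg.norm(e1),np.linalg.norm(e2)
def crop(m,x0,y0,x1,y1):
    o=np.zeros_like(m); o[y0:y1,x0:x1]=m[y0:y1,x0:x1]; return o
E
python3 - <<'E'
from meas import *
s=pickle.load(open("s1.pkl","rb"));k=pickle.load(open("k1.pkl","rb"))
g=s["img"].max(2); d=crop(g<45,270,50,380,165).astype(np.uint8)
cs,h=cv2.findContours(d,cv2.RETR_CCOMP,cv2.CHAIN_APPROX_NONE)
i=max(range(len(cs)),key=lambda i:cv2.contourArea(cs[i])); 
e=cv2.fitEllipse(cs[i]);print("hole",e,ray(s,e[0],.06))
ins=[j for j in range(len(cs)) if h[0][j][3]==i]; j=max(ins,key=lambda j:cv2.contourArea(cs[j])); e2=cv2.fitEllipse(cs[j]); print("head",e2,ray(s,e2[0],.081))
# slot: dark pixels inside head
mm=np.zeros_like(d); cv2.ellipse(mm,(e2[0],(e2[1][0]*.8,e2[1][1]*.8),e2[2]),1,-1)
ys,xs=np.where((mm>0)&(g<np.median(g[mm>0])*.8)); W=np.array([ray(s,(x,y),.081)[:2] for x,y in zip(xs,ys)])
vx,vy,x0,y0=cv2.fitLine(W.astype(np.float32),cv2.DIST_HUBER,0,1e-4,1e-4).ravel(); vx,vy=np.array([vx,vy])*np.sign(vy); print("slot",len(xs),x0,y0,"yaw",np.arctan2(-vx,vy))
# cover edges
hsv=cv2.cvtColor(s["img"],cv2.COLOR_RGB2HSV); print("cover px",s["img"][100,240],s["img"][100,150])
lm=g>125
for side in (0,1):
    P=[]
    for y in range(60,220,4):
        r=np.where(lm[y,:][180:460])[0]+180; P.append(ray(s,(r.min() if side==0 else r.max(),y),.06)[:2])
    v=cv2.fitLine(np.array(P,np.float32),cv2.DIST_HUBER,0,1e-4,1e-4).ravel(); print("edge",v,np.arctan2(-v[0]*np.sign(v[1]),abs(v[1])))
g=k["img"].max(2); print("key",rect(k,crop(g<35,300,85,350,155),.099)); print(k["img"][70,300],k["img"][70,380],k["img"][120,420])
v=g; m=crop((v>70)&(v<98),270,50,380,180); 
print("holder",rect(k,cv2.morphologyEx(m.astype(np.uint8),cv2.MORPH_OPEN,np.ones((5,5))),.045))
print(v[110,280:375])
E
```

```text
hole ((322.5840759277344, 107.08203125), (83.30583190917969, 86.87739562988281), 3.121415853500366) [0.55361275 0.2365154  0.06      ]
head ((324.67144775390625, 108.08504486083984), (59.854732513427734, 62.01678466796875), 7.988115310668945) [0.55488371 0.23583282 0.081     ]
slot 182 0.55648315 0.23493336 yaw 0.071002446
cover px [138 132 127] [95 92 89]
edge [ 0.08521066 -0.996363    0.47262198  0.20791663] 0.08531412
edge [ 0.07940765 -0.9968422   0.63942844  0.20822172] 0.07949135
key (array([ 0.52077161, -0.31481015]), np.float64(0.012730722729137736), np.float64(0.03029911862019933), np.float64(0.014344359901969387))
[86 82 82] [111 108 103] [115 112 103]
holder (array([ 0.51797425, -0.31600747]), np.float64(-0.059324889687710256), np.float64(0.09398287733559935), np.float64(0.07206007545177373))
[ 82  84  86  85  85  83  88  86  86  87  85  83  85  83  86  85  85  84
  94 113 116 120 123 121 121 123 114 116 107  87  69  53  28  20  19  25
  16  19  21  25  19  19  22  28  12  18  26  27  17  27  23  19  23  22
  32  70 113 126 121 121 122 124 124 125 124 126 124 116  98  91  85  91
  85  88  84  89  84  88  86  86  88  86  86  88  89  88 103 110 113 114
 115 113 113 116 112]
```

```bash
python3 - <<'E'
from workcell import *
from h import *
import pickle
a=.013; X=[.5208,-.3148]
move_gripper(.06)
move_pose([*X,.16],down(a)); move_straight([*X,.0642],v=.1)
f0=np.array(get_force()); move_gripper(.0,70); sleep(.2); print("open",get_opening(),"df",np.array(get_force())-f0,get_tool_pos())
move_straight([*X,.08],v=.05); print(np.array(get_force())-f0); move_straight([*X,.24],v=.25); print("open",get_opening(),np.array(get_force())-f0)
move_pose([.5555,.2355,.25],down(.08)); move_straight([.5555,.2355,.158],v=.15); sleep(.3)
c=camera("wrist"); pickle.dump(c,open("a1.pkl","wb")); print(get_force(),get_moment(),get_time(),get_opening())
cv2.imwrite("pics/a1.png",cv2.resize(c["img"][100:400,200:440,::-1],None,fx=2.0,fy=2.0,interpolation=cv2.INTER_CUBIC)); print(proj(c,[[.5555,.2355,.109],[.5549,.2358,.081]]))
E
```

```text
open 0.014039444999452864 df [2.25512102 0.33728136 5.47169249] [ 0.52120344 -0.31495029  0.06486382]
[ 2.03028771 -0.88833845 -1.03044816]
open 0.013947135476573619 [ 1.18574379  0.49940754 -2.50910555]
[ 0.60751421 -0.48873492 -0.87518508] [ 0.03656118  0.01083642 -0.02844095] 12.375 0.013634769732951947
[[319.9850621  216.35987281]
 [319.19032588 204.38095854]]
```

View pics/a1.png

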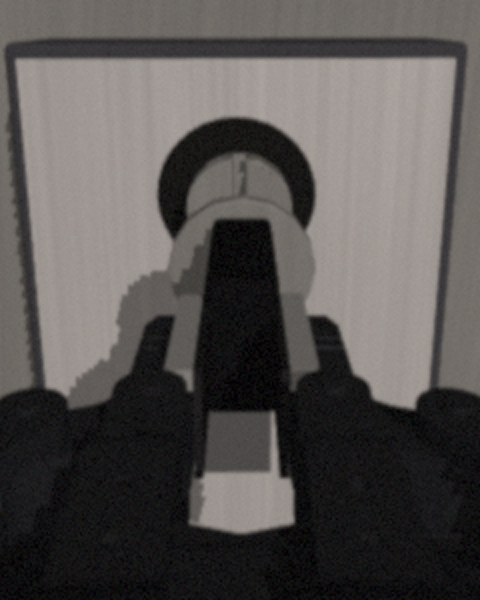

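The slot centre is at about (320,190) and the handle and collar at (321,~230). They are aligned to within about 0.5 mm and the key hangs straight. I'll shift −0.4 mm in x and descend under force guard.

```bash
python3 - <<'E'
from workcell import *
from h import *
import json
X=[.5551,.2357]; q=down(.08)
move_straight([*X,.140],q,v=.06); sleep(.3)
f0=np.mean([get_force() for _ in range(5)],0); json.dump(list(f0),open("f0.json","w"))
z=.140
while z>.1205:
    z-=.0005; move_straight([*X,z],q,v=.02); f=np.array(get_force())-f0
    if abs(f[2])>.7: print(round(z,4),np.round(f,2),round(get_tool_pos()[2],4))
    if f[2]>3 or np.hypot(*f[:2])>4: break
sleep(.2); print(np.array(get_force())-f0,get_tool_pos(),get_opening(),get_time())
E
```

```text
0.1385 [ 0.02 -0.64 -0.89] 0.1385
0.137 [-0.8  -1.02 -1.1 ] 0.1369
0.1365 [ 0.1  -0.68 -0.91] 0.1365
0.1325 [ 0.1  -0.17 -0.89] 0.1324
0.1305 [ 0.06 -1.37 -0.9 ] 0.1304
0.13 [-0.57 -0.1  -1.24] 0.1299
0.1295 [-0.36 -0.71 -0.98] 0.1295
0.1275 [-0.02 -0.34  0.79] 0.1274
0.127 [-0.79  0.41 -1.06] 0.127
0.123 [-0.71 -0.03  0.99] 0.1232
0.1225 [ 0.19 -0.81  3.6 ] 0.123
[-0.28570088 -0.05419674  3.53981044] [0.55524259 0.23574079 0.12275866] 0.013938824576289992 22.075
```

Contact came with the tip at about 0.074, which is slot-bottom height, so the blade is seated in the slot. Next: press about 11 mm, then turn in guarded steps.

```bash
python3 - <<'E'
from workcell import *
from h import *
import json
X=[.5551,.2357]; f0=np.array(json.load(open("f0.json")))
F=lambda: np.mean([get_force() for _ in range(3)],0)-f0
z=.1225
for z in (.117,.1145,.1125,.1115,.111):
    move_straight([*X,z],down(.08),v=.03); sleep(.08); f=F(); print(z,round(get_tool_pos()[2],4),np.round(f,1))
    if f[2]>10.6 or get_tool_pos()[2]<.1117: break
for t in np.arange(.1,.41,.1):
    move_straight([*X,z],down(.08-t),v=.03); sleep(.05); f=F(); print("t",round(t,2),np.round(f,1),np.round(get_moment(),2),round(get_tool_pos()[2],4))
    if np.linalg.norm(f)>18: print("stop");break
print(get_time(),get_opening())
E
```

```text
0.117 0.1174 [-1.1 -1.9  6.1]
0.1145 0.1153 [-2.  -0.7  6.9]
0.1125 0.1135 [-2.1 -1.2  9.5]
0.1115 0.1126 [-1.6 -1.1  8.9]
0.111 0.1123 [-1.8 -1.1  8.9]
t 0.1 [-1.7 -1.2  8. ] [-0.07  0.3  -0.02] 0.1123
t 0.2 [-1.5 -0.6  9.5] [-0.12  0.26 -0.06] 0.1123
t 0.3 [-0.8 -1.1  8.9] [-0.11  0.26 -0.  ] 0.1123
t 0.4 [-0.9 -1.7  8.9] [-0.15  0.26 -0.06] 0.1123
25.025 0.01363095568664589
```

```bash
python3 - <<'E'
from workcell import *
from h import *
c=camera("wrist"); s=camera("scene")
A=cv2.resize(c["img"][100:400,200:440,::-1],None,fx=1.6,fy=1.6,interpolation=cv2.INTER_CUBIC)
B=cv2.resize(s["img"][170:270,340:420,::-1],(384,480),interpolation=cv2.INTER_CUBIC)
cv2.imwrite("pics/t1.png",np.hstack([A,B]))
E
```

```text
(no output)
```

View pics/t1.png

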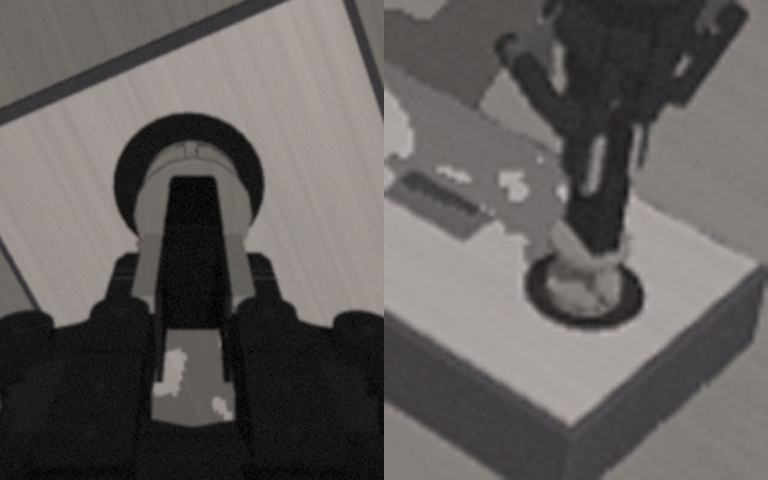

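The slot, seen at (192,148) beside the collar, has turned with the key, so the stud is turning. Continuing to about 1.60.

```bash
python3 - <<'E'
from workcell import *
from h import *
import json
X=[.5551,.2357]; f0=np.array(json.load(open("f0.json"))); z=.1106
F=lambda: np.mean([get_force() for _ in range(3)],0)-f0
ok=True
for t in (.6,.8,1.0,1.2,1.35,1.48,1.6):
    move_straight([*X,z],down(.08-t),v=.03); sleep(.05); f=F(); print("t",round(t,2),np.round(f,1),np.round(get_moment(),2),round(get_tool_pos()[2],4))
    if np.linalg.norm(f)>18: print("stop");ok=False;break
print(get_time(),get_opening())
if ok:
    for z in (.113,.116,.119,.125):
        move_straight([*X,z],v=.03); sleep(.05); print(z,np.round(F(),1),np.round(get_tool_pos(),4))
    move_straight([*X,.16],v=.08); sleep(.2)
    c=camera("wrist"); s=camera("scene")
    A=cv2.resize(c["img"][100:400,200:440,::-1],None,fx=1.6,fy=1.6,interpolation=cv2.INTER_CUBIC)
    B=cv2.resize(s["img"][170:270,340:420,::-1],(384,480),interpolation=cv2.INTER_CUBIC)
    cv2.imwrite("pics/t2.png",np.hstack([A,B])); print(get_time())
E
```

```text
t 0.6 [-2.1 -1.4  9.3] [-0.21  0.27  0.01] 0.112
t 0.8 [-1.3 -1.7 10.4] [-0.17  0.26 -0.08] 0.112
t 1.0 [-1.2 -1.8  9.9] [-0.29  0.26 -0.06] 0.1119
t 1.2 [-1.8 -1.9  9.8] [-0.3   0.29 -0.02] 0.1119
t 1.35 [-1.2 -1.2 10.4] [-0.34  0.25 -0.04] 0.1119
t 1.48 [-1.6 -2.5  9.3] [-0.35  0.23 -0.01] 0.1119
t 1.6 [-2.1 -2.2  9.1] [-0.31  0.27 -0.06] 0.1119
27.725 0.013620901063336981
0.113 [-0.8 -1.3  8.6] [0.5556 0.2357 0.1141]
0.116 [-0.2 -0.3  4.9] [0.5553 0.2357 0.1162]
0.119 [-0.2 -0.8 -0.3] [0.5546 0.2356 0.118 ]
0.125 [-0.4 -0.7 -0.3] [0.5552 0.2357 0.1251]
29.9167
```

View pics/t2.png

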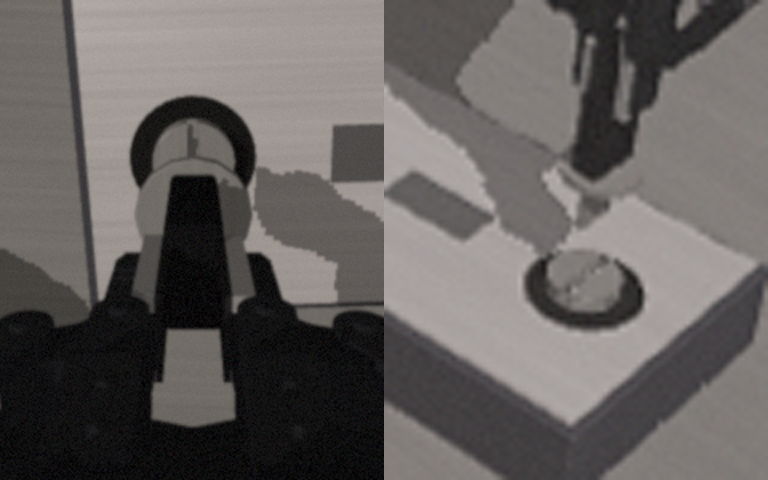

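The upward force vanished at about 7 mm pressed, and the slot now lies along the housing's x with the stud staying low: it is caught. Now I'll return the key.

```bash
python3 - <<'E'
from workcell import *
from h import *
X=[.5200,-.3152]; q=down(.005)
move_straight([.5551,.2357,.25],v=.25)
move_pose([*X,.25],q); move_straight([*X,.112],q,v=.2); sleep(.3)
f0=np.mean([get_force() for _ in range(5)],0)
F=lambda: np.mean([get_force() for _ in range(2)],0)-f0
zs=list(np.arange(.108,.070,-.004))+list(np.arange(.0690,.0625,-.0007))
for z in zs:
    move_straight([*X,float(z)],q,v=.04); f=F(); print(round(z,4),round(get_tool_pos()[2],4),np.round(f,1))
    if f[2]>3 or np.hypot(*f[:2])>6: break
sleep(.1); print(F(),get_tool_pos(),get_time())
c=camera("top"); s=camera("scene"); 
cv2.imwrite("pics/r1.png",np.hstack([cv2.resize(c["img"][200:280,425:491,::-1],(300,360)),cv2.resize(s["img"][105:165,230:310,::-1],(480,360),interpolation=cv2.INTER_CUBIC)]))
E
```

```text
0.108 0.1075 [0.4 0.4 0.7]
0.104 0.1035 [ 2.5 -0.9  0.3]
0.1 0.0996 [ 2.1 -0.6  0.3]
0.096 0.0956 [ 0.6 -0.9  0.3]
0.092 0.0915 [ 0.8 -1.4  0.5]
0.088 0.0876 [ 0.5 -0.6  0.3]
0.084 0.0836 [ 1.8 -1.1  1.1]
0.08 0.0796 [1.6 0.4 1.1]
0.076 0.0756 [ 1.2 -1.6 -0.2]
0.072 0.0716 [ 0.2 -0.9  0.3]
0.069 0.0687 [ 1.5  0.1 -0.1]
0.0683 0.0683 [ 0.8 -0.8  0. ]
0.0676 0.0676 [ 0.8 -1.4  0.4]
0.0669 0.0668 [ 1.4 -1.2 -0.1]
0.0662 0.0661 [ 0.2 -1.   0.4]
0.0655 0.0654 [ 0.8 -0.3 -0. ]
0.0648 0.0649 [1.8 0.2 0.1]
0.0641 0.0648 [-1.3  0.6  5.8]
[-1.73078923  0.79023581  6.9886316 ] [ 0.52015157 -0.31529345  0.06483986] 38.2833
```

The collar seated at the same height as at pick-up (0.0648). Releasing and checking.

```bash
python3 - <<'E'
from workcell import *
from h import *
import pickle
from meas import *
X=[.5200,-.3152]; q=down(.005)
move_straight([*X,.0648],q,v=.02); move_gripper(.05); sleep(.2)
move_straight([*X,.13],q,v=.1); move_straight([*X,.20],q,v=.2)
move_pose([.5187,-.3772,.18],down(0)); sleep(.2); k=camera("wrist")
g=k["img"].max(2); print("key",rect(k,crop(g<35,290,75,360,165),.099))
move_straight([.5187,-.3772,.26],v=.25); move_pose([.5523,.1656,.2],down(0)); sleep(.2); s=camera("wrist"); t=camera("scene")
cv2.imwrite("pics/f1.png",np.vstack([np.hstack([x["img"][0:400,120:520,::-1] for x in (k,s)]),np.hstack([t["img"][100:300,200:500,::-1],camera("top")["img"][110:310,150:500,::-1],np.zeros((200,150,3),np.uint8)])])); print(get_time(),get_force())
E
```

```text
key (array([ 0.52000986, -0.31462974]), np.float64(-0.005150833188008294), np.float64(0.030160762807956928), np.float64(0.013889516117703962))
43.9833 [-0.23946761  1.04062346 -0.11450076]
```

View pics/f1.png

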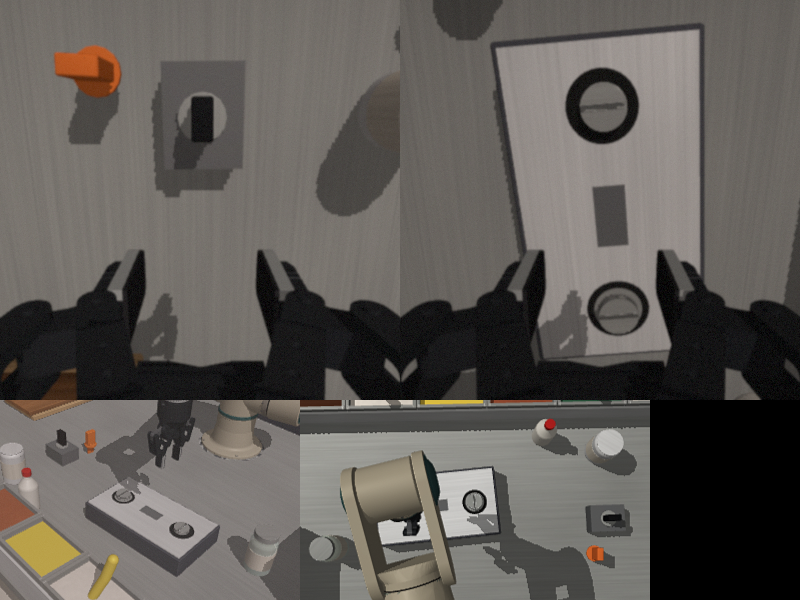

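The key stands upright in its holder at (202,118). Both studs now have their slots along the housing's x and sit low. The can, jar and shaker are where they were. Handing in.

```bash
python3 -c "
from workcell import *
sign_off(); print(get_time())"
```

```text
the job is handed in; nothing more can be done
the job is handed in; nothing more can be done
```

The open stud is fastened, the key is back upright in its holder, and the job is handed in at about 44 s on the robot's clock (limit 72 s).

- **Stud:** I pressed the open stud (the left one in the top view) down about 11 mm and turned the key 1.60 rad clockwise. The push stayed at about 10 N. On letting up, the upward force vanished at roughly 6–7 mm pressed, which is where the catch should hold it. The last wrist picture shows its slot along the housing's x, like its neighbour's.
- **Key:** The collar came down at the same height it was picked up from (TCP z 0.0648). After I let go, the handle measured (0.520, -0.315) with a yaw of -0.005, within 1 mm of where it started.
- **Bystanders:** The can, jar, shaker and the other stud look undisturbed in the last pictures, but I did not measure them. The gripper was clear of everything.
- **One loose reading:** While turning, the vertical force read 9–10 N, slightly under the expected 10–10.8 N, and the moment was close to noise. I therefore checked with a picture partway through that the stud really was turning with the key.

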